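Slide the funnel board out to its scribed line and hold it

TASK

Slide the aluminium funnel board outward along the top of the low platform, without lifting or tipping it, until the scribed line across it lies straight over the platform's edge and its hole is over the middle of the glass beaker standing in front. Past its balance point it would tip, so keep hold of it (a black grip block is there for that) and finish while still holding it there, flat on the platform and still, ready to be clamped by a colleague. Leave the beaker and the other things around it alone.

Things in the scene. Friction and masses are not known exactly. Their poses are not given: they have to be found in the camera images.
- riser: Low bench platform, fixed: grey top 260 x 140 mm, 14 mm thick, its upper face 110 mm above the worktop, on two upright aluminium plates. Origin at the worktop under its centre; z up; x along the 260 mm length, pointing outward (roughly to the robot's left, world +y), outer edge at x = +130 mm; y across.
- riser_edge (a point): Middle of the platform's outer upper edge (at 130, 0, 110 mm in the platform's frame). The edge runs along the platform's y.
- board: Loose aluminium board, 280 x 90 x 10 mm, 0.3-0.55 kg, flat on the platform, jutting 30-70 mm over its outer edge, a little skewed. 37 mm hole near the outer end, thin dark line across, black grip block on the inner end. Origin: centre of the underside (mass centre 6 mm inward of it); x along the length towards the hole, z up. With the line at the edge it juts 165 mm and tips if let go.
- board_handle (a point): Point to grip: on the axis of the black grip block of the board, 105 mm inward of the board's centre and 34 mm above the board's underside. The block is 22 mm thick along the board's x, 54 mm wide along its y, and stands 38 mm above the board's upper face (top 48 mm above the underside).
- board_hole (a point): Centre of the hole, 100 mm outward of the board's centre, at its underside.
- line_left (a point): End of the scribed line at the board's +y side, at the underside: 25 mm inward of the board's centre, 45 mm to the side. The line is 2 mm wide and square to the board's length.
- line_right (a point): The other end of the scribed line, at the board's -y side.
- beaker: Loose glass beaker with lip, 74 mm wide (82 with lip), 97 mm tall, upright on the worktop in front of the outer edge, about 255 mm outward of the platform's centre and up to 15 mm to either side of its middle line; the board passes 13 mm above its rim. Origin at the centre of its underside. Leave it where it stands.
- salt_vial: Bystander: small white jar with label, 51 mm wide, 97 mm tall, on the worktop to the robot's right. Origin under its centre.
- petri_dish: Bystander: closed round petri dish, 92 mm across, 15 mm tall, on the worktop near the inner end of the platform. Origin under its centre.
- rubber_stopper: Bystander: black rubber stopper, 32 mm across, 28 mm tall, on the worktop far to the left. Origin under its centre.
- stand_clamp: Bystander: metal stand clamp lying on the worktop to the right of the jar, 174 mm long, 60 mm wide, 15 mm tall. Origin at the centre of its underside.

How it is judged:
By the outcome, as a careful person would: the job done as asked, in the order asked, and still so for the second after the job is handed in, while the arm keeps its last pose, push and grip.
It also fails if it takes over 35 s, if anything falls off the work surface, if the arm or the gripper's body presses on something with over 40 N, if the wrist force passes 120 N, or if a joint passes its speed limit or range.

ROBOT

A 7-joint arm with a two-finger parallel gripper is mounted at the origin on a cart in front of the work surface, level with it; the furniture and walls round the work are solid. World frame = base frame: x ahead of the robot, y to its left, z up, the work surface at z = 0. Lengths are in m, angles in rad, forces in N, time in s.
With the tool pointing down it reaches from about 0.4 to 0.925 m from the base axis. Payload 4.1 kg.
Tool frame: the origin (TCP) lies between the finger pads; the fingertips stand 11 mm ahead of it and the grasp point (between the pads) lies 8 mm behind it; z points along the fingers, y is the direction in which the jaws open and shut (so a half turn about z gives the same grasp; the last joint's range is limited). The gripper opens to 85 mm and grips with 20 to 120 N. Pads are 22 mm wide; open, the fingers measure 114 mm over their backs; the gripper's body (76 mm by 85 mm) begins 54 mm behind the grasp point. The pads swing forward as they close: fully open they stand 13 mm farther back than shut.
Start: joints at [-1.277, 0.398, 0.045, 1.537, -0.019, 1.207, -0.051], TCP at [0.249, 0.601, 0.242] pointing down, gripper open.
Joint ranges: [-2.82, 2.82], [-0.49, 2.23], [-1.37, 1.46], [0, 2.46], [-1.36, 4.5], [0.23, 2], [-2.94, 2.94]. Speed limits (rad/s): [2.57, 2.57, 3.14, 3.14, 3.14, 3.14, 3.14].

INTERFACE

Orientations are given as a unit quaternion [w, x, y, z].
In Python, from station import robot gives the robot as it stands.
- The arm moves only by the tool drive_tool, never from a script. Its arguments are lists of equal length, an entry for each row: "claw": the finger opening in m, from 0 to 0.0854; "offset": the shift along the world's x, y, z in m, a list of three; "turn": the turn, a rotation vector about the world's x, y, z in degrees, a list of three. A call has 1 to 10 rows; each row is the pose to reach, as a shift and turn from the pose commanded when the call began; what a row does not reach only later rows make up. A row lasts 1/10 s, in which the tool goes at most 50 mm and 8.59 degrees, less where a joint would pass 70% of its speed; a pose out of reach is approached as far as the arm can. A call with a gripper value outside its range is refused whole. The fingers move at their own pace and stop on an object; "newtons" is the grip in N (left out, the last holds). Time passes only in rows, so rows that repeat a pose let the fingers close. It gives the time, the measured TCP pose, the force and the opening at its end, in the units of the state.
- robot.state(): the state, without advancing time (a new reading comes with each control period).
- robot.grab_frame(name): name is "scene" or "side" or "wrist"; returns a dict with "image" (480x640x3 uint8, blue, green, red), "z_map" (480x640 float32, m along the optical axis (not along the pixel's ray), 0 where there is no reading), "fx", "fy", "cx", "cy" (pixels), "R" (3x3) and "t" (3): a world point X has camera coordinates R X + t; the wrist camera has in their place "hand_eye" (4x4, takes a point from camera to tool coordinates, whose origin is the TCP and whose axes are the flange's). Camera axes: x right, y down, z forward; pixel columns grow to the right and rows downward; lengths in m; the calibration is good to about 2 mm. A picture is of the moment at which its call begins: read the wrist's pose just before it.
- robot.close_job(): hands the job in, once; it reports no verdict.
The state is a dict: "time_s": time; "joint_pos": joint angles; "joint_vel": joint speeds; "tau": joint torques, N m; "tcp_pos": TCP position; "eef_rot": TCP orientation; "ft_force": force on the tool from outside, world axes, zero at the start; "wrist_torque": the same for the moment, N m; "grip_width": finger opening in m.
Only numpy, scipy, OpenCV 4.12 (cv2) and the standard library are available. Lean on these libraries where they do the work, as an engineer would, in place of code of your own. Each camera call takes 0.05 s, during which the arm holds its last target. There are 200 camera calls.

## Working session

There is one attempt and no reset: what is moved stays moved. The work goes in short steps, Python scripts to look and compute and a tool call to move; the robot and the scene stay as the last step left them, time stands still between calls to the robot, and variables do not carry over. Pictures are saved under pics/ and viewed, about 8 in all and at most 12, crops included, and the job is handed in when it is done.

Besides the shell and the picture viewer there is one more tool, called after "Request:" as a command line: name --argument value ..., lists and objects as JSON in quotes. drive_tool: Moves the arm, as the interface text tells. Its arguments: {"type":"object","properties":{"claw":{"type":"array","items":{"type":"number"}},"offset":{"type":"array","items":{"type":"array","items":{"type":"number"}}},"turn":{"type":"array","items":{"type":"array","items":{"type":"number"}}},"newtons":{"type":"number"}},"required":["claw","offset","turn"]}

```bash
mkdir -p pics; ls; cat > h.py <<'E'
import numpy as np, cv2
from station import robot
def ray(f,u,v,z):
    R,t=np.array(f["R"]),np.array(f["t"]); C=-R.T@t
    d=R.T@np.array([(u-f["cx"])/f["fx"],(v-f["cy"])/f["fy"],1.0])
    return C+d*(z-C[2])/d[2]
def cloud(f):
    v,u=np.mgrid[0:480,0:640]; z=f["z_map"]
    P=np.stack([(u-f["cx"])/f["fx"]*z,(v-f["cy"])/f["fy"]*z,z],-1)
    return (P-np.array(f["t"]))@np.array(f["R"])   # R^T (p-t)
E
python3 - <<'E'
from h import *
s=robot.state(); print(s)
import pickle
for n in("scene","side"):
    f=robot.grab_frame(n); pickle.dump(f,open(n+".pkl","wb")); cv2.imwrite(f"pics/{n}0.png",f["image"])
    print(n,-np.array(f["R"]).T@np.array(f["t"]),f["fx"])
E
```

```text
pics
{'time_s': 0.0, 'joint_pos': array([-1.27701343,  0.39918268,  0.04504616,  1.53787531, -0.01873722,
        1.20692372, -0.05067382]), 'joint_vel': array([ 0.00104897,  0.00063051, -0.00089413,  0.0013167 , -0.0006291 ,
        0.00192885,  0.00073664]), 'tau': array([ 8.10148977e-04, -4.75113380e+01,  1.36497483e+00, -2.54233038e+01,
        1.16216144e-02,  9.10112722e-03, -6.07306077e-06]), 'tcp_pos': array([0.24853284, 0.59993886, 0.2412718 ]), 'eef_rot': array([-1.39918717e-04,  1.95075556e-01,  9.80787724e-01, -9.73523379e-04]), 'ft_force': array([-0.12057723,  0.46257828,  0.19150563]), 'wrist_torque': array([ 0.03161387, -0.05218144,  0.02310044]), 'grip_width': 0.08515782847295882}
scene [-0.24069451 -0.8074813   1.15092831] 467.40212125830345
side [-0.29336008 -1.11165754  0.68653447] 574.9304481012547
```

View pics/scene0.png

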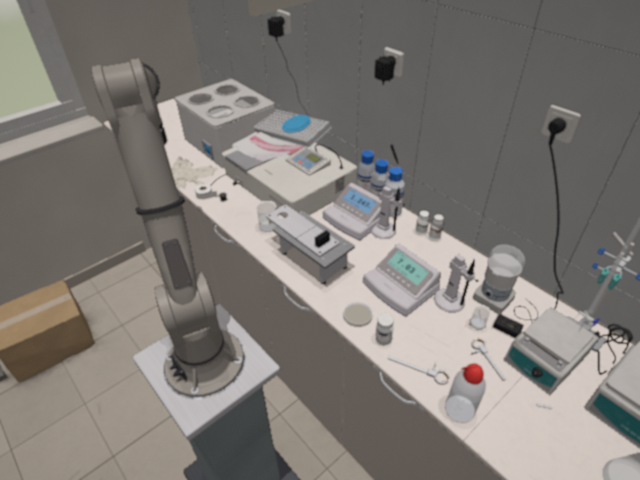

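View pics/side0.png

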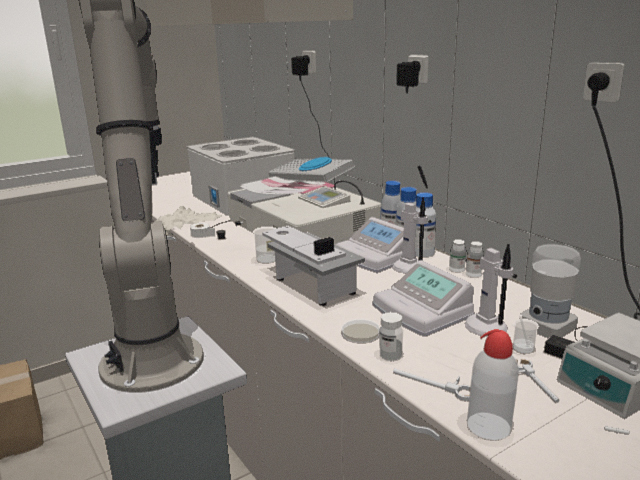

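The pictures show the platform around (310,245) in scene, the black block at (322,239), and the beaker at (266,215); in side, they are at (315,270), (324,246) and (265,245). I'll get a rough estimate from depth.

```bash
python3 - <<'E'
from h import *
import pickle
for n,box in(("scene",(225,265,305,340)),("side",(232,262,305,345))):
    f=pickle.load(open(n+".pkl","rb")); P=cloud(f); im=f["image"]
    v0,v1,u0,u1=box
    m=np.zeros((480,640),bool); m[v0:v1,u0:u1]=im[v0:v1,u0:u1].max(-1)<45
    q=P[m&(f["z_map"]>0)]; q=q[q[:,2]>.125]; print(n,"block",len(q),np.median(q,0),q.min(0),q.max(0))
    reg=(P[...,0]>.3)&(P[...,0]<.9)&(P[...,1]>-.1)&(P[...,1]<.6)&(f["z_map"]>0)
    for lo,hi,lab in((.105,.114,"riser top"),(.116,.125,"board top"),(.15,.165,"block top")):
        r=(reg&(P[...,2]>lo)&(P[...,2]<hi)).astype(np.uint8)
        k,L,st,_=cv2.connectedComponentsWithStats(r)
        for i in range(1,k):
            if st[i,4]>25:
                w=P[L==i][:,:2].astype(np.float32); print(lab,st[i],cv2.minAreaRect(w))
    cv2.imwrite(f"pics/{n}1.png",cv2.resize(im[180:320,220:400],None,fx=4,fy=4,interpolation=cv2.INTER_CUBIC))
E
```

```text
scene block 119 [0.48969402 0.03950045 0.14843913] [0.46651005 0.03340314 0.12912213] [0.51701478 0.05216569 0.1631207 ]
riser top [242 170  84  35 172] ((0.5794740915298462, 0.4088836908340454), (0.145857036113739, 0.3514394760131836), 29.812997817993164)
riser top [326 170  24  16  42] ((0.7957018613815308, 0.29385098814964294), (0.1225900650024414, 0.019079962745308876), 6.635618686676025)
riser top [370 180  14   8  27] ((0.8749345541000366, 0.17059333622455597), (0.020720845088362694, 0.05999844893813133), 9.591943740844727)
riser top [272 211  83  57 950] ((0.5008896589279175, 0.10295075178146362), (0.14549756050109863, 0.2663869857788086), 2.8370890617370605)
board top [ 242  145  115   57 2212] ((0.7259167432785034, 0.44211816787719727), (0.3138899505138397, 0.34738510847091675), 89.9618911743164)
board top [357 170  14   7  27] ((0.8807941675186157, 0.24466705322265625), (0.0220065638422966, 0.06025160849094391), 15.848803520202637)
board top [ 265  205   74   51 1200] ((0.49295738339424133, 0.15407070517539978), (0.09561756253242493, 0.2850762605667114), 1.2901674509048462)
[... 2086 characters left out ...]

block top [279 178  31  10 100] ((0.7320977449417114, 0.5628415942192078), (0.11092890799045563, 0.06933354586362839), 3.0022120475769043)
block top [383 193  13   7  56] ((0.8877268433570862, 0.2432800680398941), (0.02130552940070629, 0.04548429697751999), 10.670727729797363)
block top [399 199  14   7  46] ((0.8828358054161072, 0.16519585251808167), (0.024715619161725044, 0.0467776395380497), 13.848273277282715)
block top [401 215  31  10 126] ((0.7847179770469666, 0.01168479397892952), (0.03130913898348808, 0.09863350540399551), 21.950328826904297)
block top [314 237  20   9 106] ((0.49682071805000305, 0.04586935415863991), (0.054294779896736145, 0.028304077684879303), 2.547266721725464)
```

View pics/scene1.png

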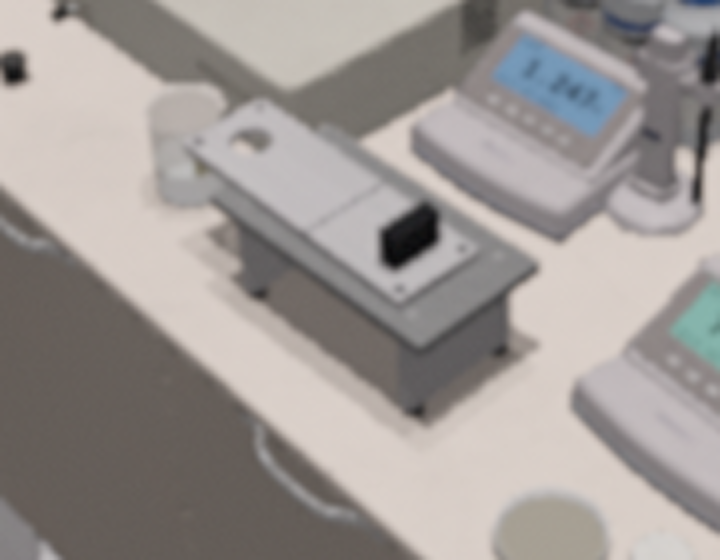

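The crop shows the board jutting over the outer edge with the hole at about (250,140), the line at (345,205) and the block at (408,235). Depth puts the block near (0.495, 0.047) and the board axis near 91.3°, so I'm moving above it with a yaw turn of about 24°.

Request:
drive_tool --claw '[0.0854,0.0854,0.0854,0.0854,0.0854,0.0854,0.0854,0.0854,0.0854,0.0854]' --offset '[[0.01,-0.02,0.01],[0.03,-0.06,0.03],[0.05,-0.1,0.05],[0.07,-0.145,0.07],[0.09,-0.19,0.09],[0.11,-0.235,0.11],[0.13,-0.28,0.12],[0.15,-0.325,0.12],[0.17,-0.37,0.12],[0.19,-0.415,0.12]]' --turn '[[0,0,2],[0,0,4],[0,0,7],[0,0,10],[0,0,13],[0,0,16],[0,0,18],[0,0,20],[0,0,22],[0,0,24]]'

```text
time_s: 1.1
tcp_pos: [0.4362, 0.1899, 0.3623]
eef_rot: [0.0, -0.014, 1.0, 0.0]
ft_force: [1.1, -0.0, 0.8]
grip_width: 0.0854
```

Request:
drive_tool --claw '[0.0854,0.0854,0.0854,0.0854,0.0854,0.0854,0.0854]' --offset '[[0.015,-0.035,0],[0.03,-0.07,0],[0.045,-0.105,0],[0.056,-0.138,0],[0.056,-0.138,0],[0.056,-0.138,0],[0.056,-0.138,0]]' --turn '[[0,0,0],[0,0,0],[0,0,0],[0,0,0],[0,0,0],[0,0,0],[0,0,0]]'

```text
time_s: 1.8
tcp_pos: [0.4915, 0.0555, 0.362]
eef_rot: [-0.0, -0.014, 1.0, 0.0]
ft_force: [0.7, 1.2, -0.5]
grip_width: 0.0851
```

```bash
cat >> h.py <<'E'
from scipy.spatial.transform import Rotation as Ro
import pickle
def wrist():
    s=robot.state(); f=robot.grab_frame("wrist"); q=s["eef_rot"]
    T=np.eye(4); T[:3,:3]=Ro.from_quat([q[1],q[2],q[3],q[0]]).as_matrix(); T[:3,3]=s["tcp_pos"]
    W=np.linalg.inv(T@np.array(f["hand_eye"])); f["R"]=W[:3,:3]; f["t"]=W[:3,3]
    return s,f
E
python3 - <<'E'
from h import *
s,f=wrist(); pickle.dump(f,open("w1.pkl","wb")); cv2.imwrite("pics/w1.png",f["image"])
print(s["tcp_pos"],s["eef_rot"],s["time_s"],s["ft_force"],-f["R"].T@f["t"],f["fx"])
E
```

```text
[0.49147334 0.05548342 0.36202366] [-3.95870387e-04 -1.41600789e-02  9.99899607e-01  3.34995690e-04] 1.8 [ 0.72030814  1.19243519 -0.50146901] [0.42374219 0.05429515 0.49419923] 385.5383294583913
```

View pics/w1.png

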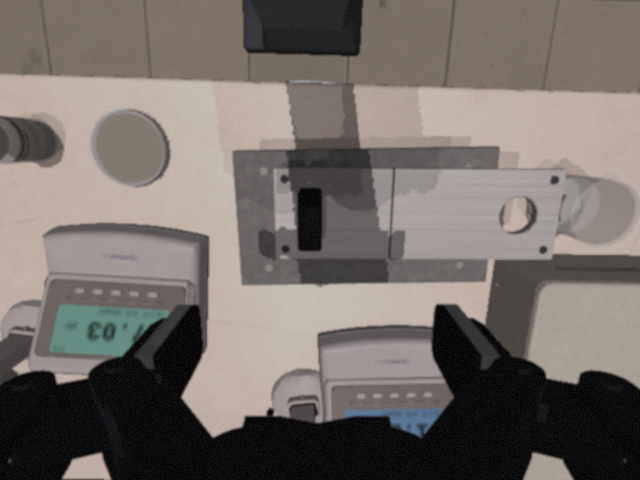

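The wrist view shows everything: platform corners near (234,151), (499,147), (487,283), (241,285); board from x=275 to 560; line at x≈392; hole at (517,214); block at (310,219); beaker rim around (600,210). I'll measure these and look at the beaker crop.

```bash
cat >> h.py <<'E'
def fitv(f,g,us,vs,z,sgn):
    """strongest edge (sgn of gradient; 0=dark line) along u-window for each row; -> line mean point, dir"""
    pts=[]
    for v in vs:
        p=g[v,us[0]:us[1]].astype(float)
        e=(-p+np.convolve(np.pad(p,3,'edge'),np.ones(7)/7,'valid')) if sgn==0 else sgn*np.gradient(p)
        i=int(np.argmax(e)); 
        if 0<i<len(e)-1:
            a,b,c=e[i-1:i+2]; d=(a-c)/(2*(a-2*b+c)+1e-9)
            pts.append(ray(f,us[0]+i+np.clip(d,-1,1),v,z)[:2])
    return linefit(pts)
def fith(f,g,vs,us,z,sgn):
    pts=[]
    for u in us:
        e=sgn*np.gradient(g[vs[0]:vs[1],u].astype(float)); i=int(np.argmax(e))
        pts.append(ray(f,u,vs[0]+i,z)[:2])
    return linefit(pts)
def linefit(pts):
    vx,vy,x,y=cv2.fitLine(np.float32(pts),cv2.DIST_HUBER,0,.001,.001).ravel()
    return np.array([x,y]),np.degrees(np.arctan2(vy,vx))%180
E
python3 - <<'E'
from h import *
f=pickle.load(open("w1.pkl","rb")); g=cv2.cvtColor(f["image"],cv2.COLOR_BGR2GRAY)
print("line",fitv(f,g,(382,402),range(174,255),.120,0))
print("board left(user -y)",fith(f,g,(160,176),range(400,550),.120,1))
print("board right +x",fith(f,g,(252,268),range(400,480),.120,-1))
print("inner end",fitv(f,g,(268,282),range(190,240),.120,1))
print("riser edge top",fith(f,g,(143,158),range(300,480),.110,-1))
print("riser edge bot",fith(f,g,(272,292),list(range(250,300))+list(range(370,480)),.110,1))
print("riser inner",fitv(f,g,(228,250),range(160,275),.110,-1))
print("riser outer a",fitv(f,g,(490,506),range(151,165),.110,1),fitv(f,g,(480,498),range(264,280),.110,-1))
for u,v in((499,147),(487,283)): print("oc",ray(f,u,v,.11))
m=(g[185:252,292:328]<25).astype(np.uint8); c=max(cv2.findContours(m,0,2)[0],key=cv2.contourArea)
print("block px",cv2.boundingRect(c),cv2.minAreaRect(c))
h=(cv2.cvtColor(f["image"],cv2.COLOR_BGR2HSV))
cv2.imwrite("pics/w1c.png",cv2.resize(f["image"][140:290,470:640],None,fx=4,fy=4,interpolation=cv2.INTER_CUBIC))
s=pickle.load(open("side.pkl","rb"))
E
```

```text
line (array([0.5074788 , 0.13061787], dtype=float32), np.float32(1.49878))
board left(user -y) (array([0.44827592, 0.20646828], dtype=float32), np.float32(90.927025))
board right +x (array([0.53885853, 0.18757735], dtype=float32), np.float32(91.63679))
inner end (array([0.497901  , 0.01496584], dtype=float32), np.float32(1.5381863))
riser edge top (array([0.4307706, 0.1163941], dtype=float32), np.float32(92.52218))
riser edge bot (array([0.57047284, 0.12143869], dtype=float32), np.float32(92.5192))
riser inner (array([ 0.5042272 , -0.02414892], dtype=float32), np.float32(2.5693173))
riser outer a (array([0.43735144, 0.23218442], dtype=float32), np.float32(3.1911573)) (array([0.553276  , 0.24400364], dtype=float32), np.float32(0.9742732))
oc [0.42715194 0.23129989 0.11      ]
oc [0.5673175  0.24023094 0.11      ]
block px (6, 4, 23, 61) ((17.0, 34.0), (60.0, 22.0), 90.0)
```

View pics/w1c.png

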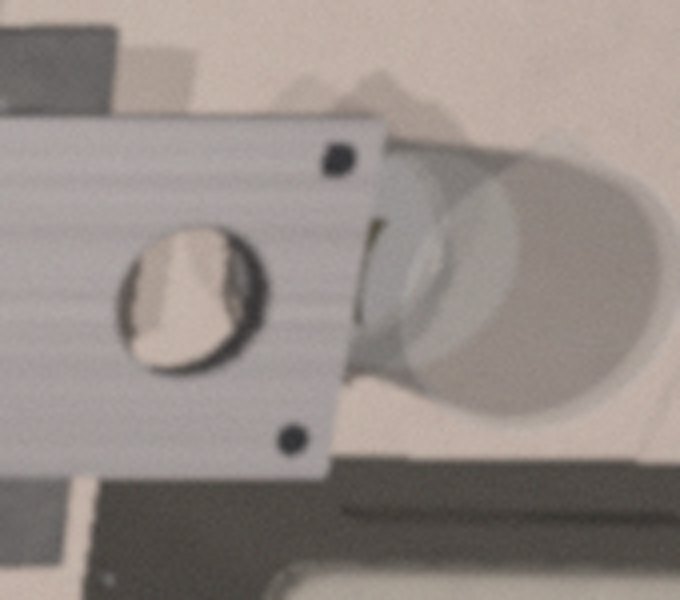

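The crop gives the rim circle's right edge at 672, bottom at 428 and top at ≈130, and the base circle's right edge at 520. I'll compute the beaker centre from both heights, then the target.

```bash
python3 - <<'E'
from h import *
f=pickle.load(open("w1.pkl","rb")); g=cv2.cvtColor(f["image"],cv2.COLOR_BGR2GRAY)
o=np.array([470,140])
P=lambda u,v,z: ray(f,470+(u-1.5)/4,140+(v-1.5)/4,z)[:2]
rim=[P(u,v,.097) for u,v in((672,275),(655,340),(600,408),(520,428),(460,412),(655,210),(620,172))]
c=np.array(rim); A=np.c_[2*c,np.ones(len(c))]; s=np.linalg.lstsq(A,(c**2).sum(1),rcond=None)[0]
print("rim circle",s[:2],np.sqrt(s[2]+s[:2]@s[:2]))
e=P(672,275,.097); print("rim right-.041",e-[0,.041],"bottom",P(520,428,.097)-[.041,0])
e=P(520,262,0); print("base right-.037",e-[0,.037], P(405,258,0))
a=np.radians(92.53); X=np.array([np.cos(a),np.sin(a)]); Y=np.array([-X[1],X[0]])
E=np.array([.4962,.2357])
for b in(s[:2],P(405,258,0)): print("beaker in riser frame from edge",(b-E)@X,(b-E)@Y)
# board now
ab=np.radians(91.45); bx=np.array([np.cos(ab),np.sin(ab)]); by=np.array([-bx[1],bx[0]])
L=np.array([.5075,.1306]); sides=[np.array([.44828,.20647]),np.array([.53886,.18758])]
mid=np.mean([(q-L)@by for q in sides]); Lm=L+mid*by
print("line mid",Lm,"from edge",(Lm-E)@X,(Lm-E)@Y,"handle",Lm-.08*bx,"inner end chk",Lm-.115*bx,"hole",Lm+.125*bx)
print("block top",ray(f,292+17,185+34,.158))
hm=((g[190:242,492:545]>-1)); print("hole px ray",ray(f,470+192/4,140+300/4,.12))
S=pickle.load(open("scene.pkl","rb"));im=S["image"][180:240,240:300];cv2.imwrite("pics/b1.png",cv2.resize(im,None,fx=6,fy=6,interpolation=cv2.INTER_CUBIC))
S=pickle.load(open("side.pkl","rb"));im2=S["image"][215:275,235:295]
cv2.imwrite("pics/b.png",np.hstack([cv2.resize(q,None,fx=6.6,fy=6.6,interpolation=cv2.INTER_CUBIC) for q in(im,im2)]))
E
```

```text
rim circle [0.49247252 0.35859941] 0.03489436679633782
rim right-.041 [0.48493199 0.35058413] bottom [0.48629404 0.36119524]
base right-.037 [0.49706498 0.38662865] [0.49683945 0.38610383]
beaker in riser frame from edge 0.12294415386072398 -0.0017012367256027433
beaker in riser frame from edge 0.15022899325390887 -0.007278029160281807
line mid [0.49525924 0.13029015] from edge -0.10526557018139131 0.005592897516688747 handle [0.4972836  0.05031577] inner end chk [0.49816926 0.01532698] hole [0.49209617 0.25525013]
block top [0.49343492 0.04990039 0.158     ]
hole px ray [0.49136143 0.2555202  0.12      ]
```

View pics/b.png

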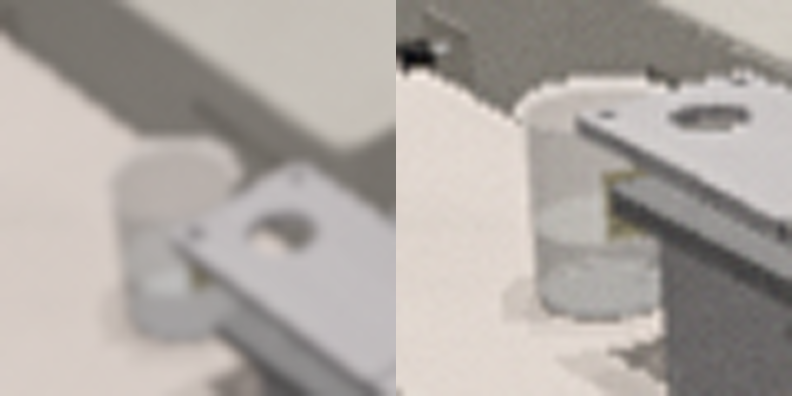

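The rim fit gives r=35 mm, centred about 123 mm past the edge and nearly on the midline. The other two views are too oblique to be better, and the liquid confuses the base. I'll take one look from right above the beaker.

Request:
drive_tool --claw '[0.0854,0.0854,0.0854,0.0854,0.0854,0.0854,0.0854,0.0854,0.0854]' --offset '[[0,0.03,0],[0.005,0.07,0],[0.01,0.115,0],[0.02,0.16,0],[0.03,0.2,0],[0.03,0.23,0],[0.03,0.25,0],[0.03,0.25,0],[0.03,0.25,0]]' --turn '[[0,0,0],[0,0,0],[0,0,0],[0,0,0],[0,0,0],[0,0,0],[0,0,0],[0,0,0],[0,0,0]]'

```text
time_s: 2.75
tcp_pos: [0.5217, 0.3034, 0.3622]
eef_rot: [-0.0, -0.013, 1.0, -0.001]
ft_force: [0.6, -1.8, 0.4]
grip_width: 0.0854
```

```bash
python3 - <<'E'
from h import *
s,f=wrist(); pickle.dump(f,open("w2.pkl","wb")); cv2.imwrite("pics/w2.png",f["image"])
print(s["tcp_pos"],s["eef_rot"],s["time_s"],-f["R"].T@f["t"])
E
```

```text
[0.52168787 0.30339323 0.36222277] [-1.00267182e-04 -1.32589032e-02  9.99911909e-01 -6.04295276e-04] 2.75 [0.45387236 0.30257261 0.49436007]
```

View pics/w2.png

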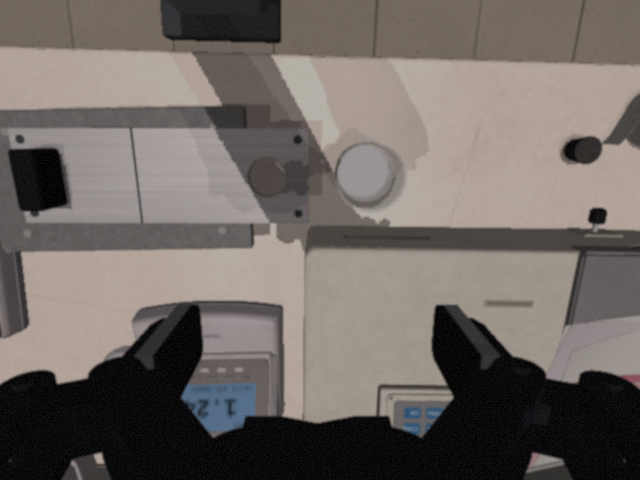

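The beaker is nearly plan view now, with its bright circle near (366,175), the board's hole at (268,177), the line at x≈136 and the outer edge at x≈246–252. I'll fit the circles radially.

```bash
python3 - <<'E'
from h import *
f=pickle.load(open("w2.pkl","rb")); g=cv2.cvtColor(f["image"],cv2.COLOR_BGR2GRAY)
gb=cv2.GaussianBlur(g,(3,3),0)
for c,r in(((368,175),60),((268,177),30)):
    w=cv2.warpPolar(gb,(r,36),c,r,cv2.WARP_POLAR_LINEAR).astype(float)
    gr=np.gradient(w,axis=1)
    for k in range(36):
        idx=[i for i in range(8,r-1) if abs(gr[k,i])>6 and abs(gr[k,i])==abs(gr[k,max(i-2,0):i+3]).max()]
        if k%2==0: print(k*10,[(i,int(gr[k,i])) for i in idx])
print("line",fitv(f,g,(126,148),range(134,216),.120,0))
print("outer",fitv(f,g,(236,252),range(110,124),.110,1),fitv(f,g,(244,260),range(230,245),.110,1))
print("board lo/hi",fith(f,g,(120,134),range(50,220),.120,1),fith(f,g,(216,230),range(50,230),.120,-1))
print("riser",fith(f,g,(100,113),range(60,230),.110,-1),fith(f,g,(240,256),range(60,240),.110,1))
im=cv2.resize(f["image"][90:260,220:430],None,fx=3.5,fy=3.5,interpolation=cv2.INTER_CUBIC); cv2.imwrite("pics/w2c.png",im)
E
```

```text
0 [(36, 7)]
20 [(19, -6), (27, 10), (36, 8)]
40 [(17, -7), (25, -9), (28, 11), (35, 7), (36, 7), (39, 7)]
60 [(25, -8), (30, 12), (38, 8)]
80 [(20, -6), (25, -10), (31, 12), (35, 9), (50, -18)]
100 [(26, -8), (31, 9), (34, 15), (43, -17), (51, -11)]
120 [(25, -7), (28, -8), (32, 7)]
140 [(28, -12)]
160 [(30, -11), (50, -6)]
180 [(31, -19)]
200 [(31, -22), (34, 20), (44, -17)]
220 [(31, -17), (35, 14), (50, 6)]
240 [(31, -12), (35, 12)]
260 [(30, -9), (34, 7), (35, 7)]
280 [(30, -7), (34, 9)]
300 [(35, 7)]
320 [(35, 7), (36, 7)]
340 [(21, -8), (36, 7)]
0 []
20 []
40 [(25, 7)]
60 []
80 [(20, 7)]
100 [(20, 8)]
120 [(25, 20)]
140 [(22, 27)]
160 [(21, 27)]
180 [(21, 9), (26, 17)]
200 [(21, 9)]
220 [(22, 8)]
240 []
260 []
280 []
300 [(14, 6), (15, 6)]
320 [(14, 7), (18, -7)]
340 [(18, -7)]
line (array([0.48778036, 0.12977609], dtype=float32), np.float32(1.452242))
outer (array([0.43708405, 0.23477492], dtype=float32), np.float32(3.9275396)) (array([0.5531797 , 0.23988247], dtype=float32), np.float32(179.82619))
board lo/hi (array([0.4498199 , 0.13557638], dtype=float32), np.float32(91.561676)) (array([0.54026484, 0.13192746], dtype=float32), np.float32(91.56612))
riser (array([0.4301423 , 0.14067835], dtype=float32), np.float32(92.405014)) (array([0.57056177, 0.12878415], dtype=float32), np.float32(92.582344))
```

View pics/w2c.png

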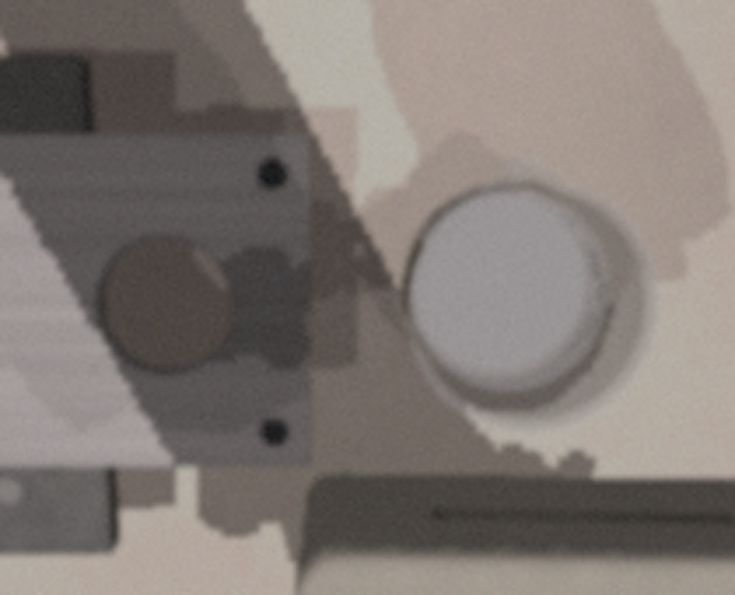

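```bash
python3 - <<'E'
from h import *
f=pickle.load(open("w2.pkl","rb"))
d={0:36,20:36,40:36,60:38,80:35,200:34,220:35,240:35,260:34.5,280:34,300:35,320:35.5,340:36}
c=np.array([ray(f,368+r*np.cos(np.radians(k)),175+r*np.sin(np.radians(k)),.097)[:2] for k,r in d.items()])
s=np.linalg.lstsq(np.c_[2*c,np.ones(len(c))],(c**2).sum(1),rcond=None)[0]; b=s[:2]
print("beaker",b,np.sqrt(s[2]+b@b))
h=ray(f,220+165/3.5,90+304/3.5,.120)[:2]; print("hole",h)
a=np.radians(92.5); X=np.array([np.cos(a),np.sin(a)]); Y=np.array([-X[1],X[0]])
r1,r2=np.array([.43014,.14068]),np.array([.57056,.12878])
ctr=((r1+r2)/2)@Y
ys=np.mean([np.array([.43708,.23477])@X,np.array([.55318,.23988])@X]); E=ys*X+ctr*Y
print("edge mid",E,"beaker rel",(b-E)@X,(b-E)@Y,"hole rel",(h-E)@X,(h-E)@Y)
ab=np.radians(91.5); bx=np.array([np.cos(ab),np.sin(ab)]); by=np.array([-bx[1],bx[0]])
L=np.array([.48778,.12978]); m=np.mean([(np.array(q)-L)@by for q in((.44982,.13558),(.54026,.13193))]); Lm=L+m*by
print("line mid",Lm,"rel",(Lm-E)@X,(Lm-E)@Y,"handle",Lm-.08*bx,"hole pred",Lm+.125*bx)
T=E+((b-E)@Y)*Y; print("target line mid",T,"target handle",T-.08*X,"shift",T-.08*X-(Lm-.08*bx))
E
```

```text
beaker [0.49123753 0.35591676] 0.03625123225245252
hole [0.49153791 0.25571966]
edge mid [0.4958692  0.23735727] beaker rel 0.11864866907194359 -0.0005442354369072464 hole rel 0.018533832334734508 0.0035262090996413414
line mid [0.49513904 0.1299727 ] rel -0.10725051552685883 0.0054135077659856964 handle [0.4972332  0.05000012] hole pred [0.49186692 0.25492987]
target line mid [0.49641291 0.23738101] target handle [0.49990246 0.15745716] shift [0.00266927 0.10745704]
```

Both views agree: edge middle ≈(0.496, 0.236), beaker on the midline within about 2 mm, board +5.5 mm sideways and skewed by about 1°. The handle is at ≈(0.497, 0.050), and its travel is about (+3.5, +105.5) mm with +1°. I'm moving over the block, then down.

Request:
drive_tool --claw '[0.0854,0.0854,0.0854,0.0854,0.0854,0.0854,0.0854,0.0854,0.0854,0.0854]' --offset '[[0,-0.03,0],[-0.01,-0.07,0],[-0.02,-0.115,0],[-0.024,-0.16,-0.02],[-0.024,-0.2,-0.05],[-0.024,-0.235,-0.08],[-0.024,-0.254,-0.11],[-0.024,-0.254,-0.14],[-0.024,-0.254,-0.15],[-0.024,-0.254,-0.15]]' --turn '[[0,0,0],[0,0,0],[0,0,0],[0,0,0],[0,0,0],[0,0,0],[0,0,0],[0,0,0],[0,0,0],[0,0,0]]'

```text
time_s: 3.8
tcp_pos: [0.4968, 0.0491, 0.2117]
eef_rot: [-0.001, -0.012, 1.0, -0.0]
ft_force: [-0.6, 0.4, 0.7]
grip_width: 0.0856
```

Request:
drive_tool --claw '[0.0854,0.0854,0.0854,0.0854,0.0854,0.0854]' --offset '[[0,0.001,-0.02],[0,0.001,-0.04],[0,0.001,-0.055],[0,0.001,-0.067],[0,0.001,-0.073],[0,0.001,-0.073]]' --turn '[[0,0,0],[0,0,0],[0,0,0],[0,0,0],[0,0,0],[0,0,0]]'

```text
time_s: 4.4
tcp_pos: [0.4981, 0.0512, 0.1395]
eef_rot: [0.0, -0.013, 1.0, 0.0]
ft_force: [-0.2, 0.6, -0.2]
grip_width: 0.0849
```

Request:
drive_tool --claw '[0.06,0.04,0.03,0.025,0.015,0.015,0.015,0.015]' --offset '[[0,0,0],[0,0,0],[0,0,0],[0,0,0],[0,0,0],[0,0,0],[0,0,0],[0,0,0]]' --turn '[[0,0,0],[0,0,0],[0,0,0],[0,0,0],[0,0,0],[0,0,0],[0,0,0],[0,0,0]]' --newtons 40

```text
time_s: 5.2
tcp_pos: [0.4984, 0.0501, 0.1399]
eef_rot: [0.0, -0.013, 1.0, -0.0]
ft_force: [-0.6, -3.4, 6.0]
grip_width: 0.0216
```

Gripped at 21.6 mm with a slight downward press. I'll slide it most of the way slowly, with the sideways shift and the 1° turn included.

Request:
drive_tool --claw '[0.015,0.015,0.015,0.015,0.015,0.015,0.015,0.015,0.015,0.015]' --offset '[[0,0.004,0],[0.0005,0.012,0],[0.001,0.022,0],[0.0015,0.032,0],[0.002,0.042,0],[0.0025,0.052,0],[0.003,0.062,0],[0.003,0.072,0],[0.0035,0.078,0],[0.0035,0.08,0]]' --turn '[[0,0,0.1],[0,0,0.2],[0,0,0.3],[0,0,0.4],[0,0,0.5],[0,0,0.6],[0,0,0.7],[0,0,0.8],[0,0,0.9],[0,0,1]]'

```text
time_s: 6.2
tcp_pos: [0.5022, 0.1287, 0.14]
eef_rot: [0.001, -0.021, 1.0, -0.001]
ft_force: [0.5, -8.2, 6.3]
grip_width: 0.0215
```

```bash
python3 - <<'E'
from h import *
s,f=wrist(); pickle.dump(f,open("w3.pkl","wb")); cv2.imwrite("pics/w3.png",f["image"])
print(s["tcp_pos"],s["eef_rot"],s["time_s"],s["ft_force"],s["wrist_torque"],-f["R"].T@f["t"])
E
```

```text
[0.50221147 0.12874481 0.13995375] [ 5.07674092e-04 -2.12807720e-02  9.99772391e-01 -1.42731524e-03] 6.2 [ 0.45849621 -8.17600417  6.34776191] [-1.43620048  0.0491288   0.03369575] [0.43426772 0.12705444 0.27201179]
```

View pics/w3.png

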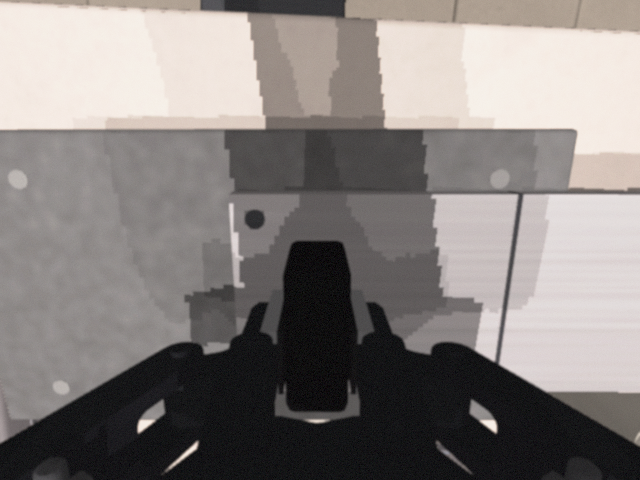

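The close view shows the line from (520,195) to (498,362) and the outer edge from (576,131) to (570,189). I'll measure both with the calibration.

```bash
cat > m.py <<'E'
from h import *
import sys
f=pickle.load(open(sys.argv[1],"rb")); g=cv2.cvtColor(f["image"],cv2.COLOR_BGR2GRAY)
R=[eval(x) for x in sys.argv[2:]]
print("line",fitv(f,g,R[0],R[1],.120,0))
print("edge",fitv(f,g,R[2],R[3],.110,1))
print("side board",fith(f,g,R[4],R[5],.120,1))
print("riser side",fith(f,g,R[6],R[7],.110,-1))
E
python3 m.py w3.pkl "(494,530)" "range(200,360)" "(560,585)" "range(136,150)" "(184,202)" "range(440,510)" "(122,138)" "range(20,560)"
python3 m.py w3.pkl "(494,530)" "range(200,290)" "(560,585)" "range(136,185)" "(184,202)" "range(530,630)" "(122,138)" "range(240,560)"
```

```text
line (array([0.48900515, 0.20957552], dtype=float32), np.float32(2.4240851))
edge (array([0.43169618, 0.23160979], dtype=float32), np.float32(1.9849039))
side board (array([0.4531594 , 0.19084302], dtype=float32), np.float32(92.49761))
riser side (array([0.43209106, 0.10373357], dtype=float32), np.float32(92.51711))
line (array([0.47328067, 0.20891026], dtype=float32), np.float32(2.4234428))
edge (array([0.43718365, 0.23192003], dtype=float32), np.float32(3.04681))
side board (array([0.45165834, 0.22525588], dtype=float32), np.float32(92.49763))
riser side (array([0.4295606 , 0.16039391], dtype=float32), np.float32(92.554955))
```

Board and platform are parallel within 0.1° and the board is centred. The line has about 24.5 mm to go, and about 1 mm more towards +x puts it on the beaker.

Request:
drive_tool --claw '[0.015,0.015,0.015,0.015,0.015,0.015,0.015,0.015,0.015]' --offset '[[0,0.003,0],[0,0.007,0],[0,0.011,0],[0,0.015,0],[0,0.019,0],[0,0.022,0],[0,0.0235,0],[0,0.0235,0],[0,0.0235,0]]' --turn '[[0,0,0],[0,0,0],[0,0,0],[0,0,0],[0,0,0],[0,0,0],[0,0,0],[0,0,0],[0,0,0]]'

```text
time_s: 7.15
tcp_pos: [0.5023, 0.1514, 0.14]
eef_rot: [0.001, -0.021, 1.0, -0.002]
ft_force: [0.4, -6.9, 6.5]
grip_width: 0.0217
```

```bash
python3 - <<'E'
from h import *
s,f=wrist(); pickle.dump(f,open("w4.pkl","wb"))
S=robot.grab_frame("side"); pickle.dump(S,open("s4.pkl","wb")); 
a=f["image"][100:400,240:640]; b=cv2.resize(S["image"][200:290,220:340],(400,300),interpolation=cv2.INTER_CUBIC)
cv2.imwrite("pics/w4.png",np.hstack([a,b]))
print(s["tcp_pos"],s["eef_rot"],s["time_s"],s["ft_force"],s["wrist_torque"])
E
python3 m.py w4.pkl "(494,530)" "range(200,340)" "(494,530)" "range(140,186)" "(184,202)" "range(440,510)" "(122,138)" "range(20,500)"
```

```text
[0.50231077 0.15140407 0.13999119] [ 5.09030569e-04 -2.06910926e-02  9.99784595e-01 -1.54348847e-03] 7.15 [ 0.35519022 -6.92898097  6.47002053] [-1.36303516  0.01552745  0.08840859]
line (array([0.48596045, 0.23207958], dtype=float32), np.float32(2.3846407))
edge (array([0.44158867, 0.2320836 ], dtype=float32), np.float32(2.9506814))
side board (array([0.45327038, 0.21506143], dtype=float32), np.float32(92.43196))
riser side (array([0.43090516, 0.12968357], dtype=float32), np.float32(92.4105))
```

View pics/w4.png

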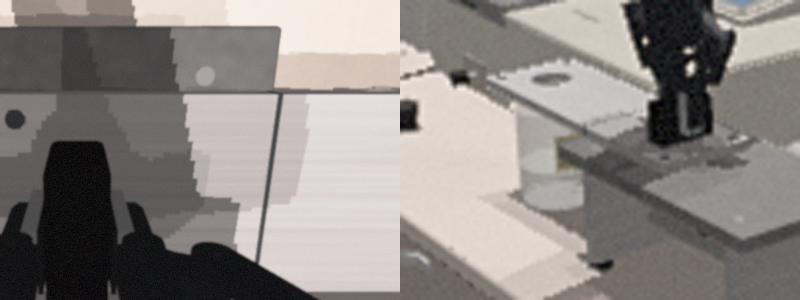

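The line is now about 2 mm short of the edge, parallel within 0.1° and 1 mm to the beaker's side as wanted. The side view shows the board flat and the beaker undisturbed, so I'll make the last small slide and hold.

Request:
drive_tool --claw '[0.015,0.015,0.015,0.015,0.015,0.015]' --offset '[[0,0.001,0],[0,0.002,0],[0,0.002,0],[0,0.002,0],[0,0.002,0],[0,0.002,0]]' --turn '[[0,0,0],[0,0,0],[0,0,0],[0,0,0],[0,0,0],[0,0,0]]'

```text
time_s: 7.85
tcp_pos: [0.5023, 0.153, 0.14]
eef_rot: [0.0, -0.021, 1.0, -0.002]
ft_force: [0.3, -7.7, 8.3]
grip_width: 0.0214
```

```bash
python3 - <<'E'
from h import *
s,f=wrist(); pickle.dump(f,open("w5.pkl","wb"))
S=robot.grab_frame("side");S2=robot.grab_frame("scene")
print(s["tcp_pos"],s["eef_rot"],s["time_s"],s["ft_force"],s["wrist_torque"])
b=[cv2.resize(q,(400,400),interpolation=cv2.INTER_CUBIC) for q in(S2["image"][175:245,230:300],S["image"][205:275,225:295])]
cv2.imwrite("pics/b5.png",np.hstack(b))
for n,F in(("side",S),("scene",S2)):
    P=cloud(F); r=((abs(P[...,2]-.12)<.006)&(P[...,0]>.43)&(P[...,0]<.56)&(P[...,1]>.26)&(P[...,1]<.4)&(F["z_map"]>0))
    q=P[r]; A=np.c_[q[:,:2],np.ones(len(q))]; print(n,len(q),"slope",np.linalg.lstsq(A,q[:,2],rcond=None)[0], "ymax",q[:,1].max())
E
python3 m.py w5.pkl "(494,530)" "range(200,330)" "(494,530)" "range(140,186)" "(184,202)" "range(440,510)" "(122,138)" "range(20,500)"
```

```text
[0.5023363 0.1529691 0.140036 ] [ 4.69536350e-04 -2.05331138e-02  9.99787526e-01 -1.75325114e-03] 7.85 [ 0.26521637 -7.6982418   8.33810912] [-1.50607984  0.01129262  0.05139744]
side 473 slope [ 0.00720858 -0.00631964  0.11789599] ymax 0.3999666586192006
scene 566 slope [-0.00280693 -0.00444917  0.12312439] ymax 0.39983227384626085
line (array([0.48576498, 0.23363256], dtype=float32), np.float32(2.3392136))
edge (array([0.4411405 , 0.23206154], dtype=float32), np.float32(2.9195952))
side board (array([0.45367956, 0.2080532 ], dtype=float32), np.float32(92.41729))
riser side (array([0.43184245, 0.10825109], dtype=float32), np.float32(92.528824))
```

View pics/b5.png

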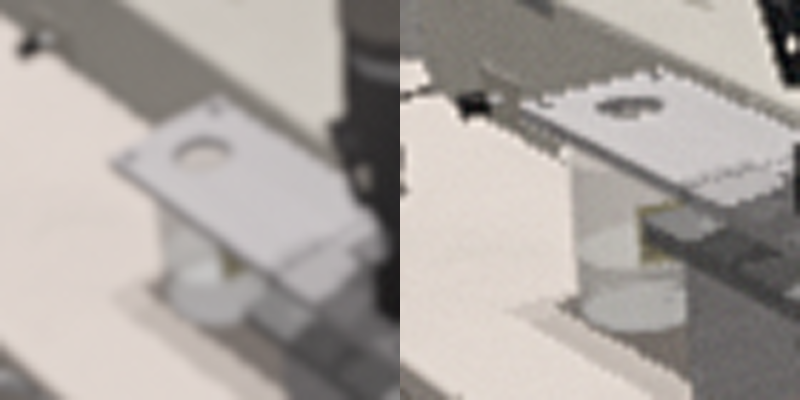

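The line is 0.4 mm short and the board is level in both views, with the hole above the beaker. I'll make a final 0.5 mm nudge, then check and hand in.

Request:
drive_tool --claw '[0.015,0.015,0.015,0.015,0.015,0.015,0.015,0.015]' --offset '[[0,0.0005,0],[0,0.0006,0],[0,0.0006,0],[0,0.0006,0],[0,0.0006,0],[0,0.0006,0],[0,0.0006,0],[0,0.0006,0]]' --turn '[[0,0,0.1],[0,0,0.1],[0,0,0.1],[0,0,0.1],[0,0,0.1],[0,0,0.1],[0,0,0.1],[0,0,0.1]]'

```text
time_s: 8.8
tcp_pos: [0.5024, 0.1535, 0.1401]
eef_rot: [0.001, -0.021, 1.0, -0.002]
ft_force: [1.6, -8.8, 7.8]
grip_width: 0.0211
```

```bash
python3 - <<'E'
from h import *
s,f=wrist(); pickle.dump(f,open("w6.pkl","wb")); print(s["tcp_pos"],s["time_s"],s["ft_force"],s["grip_width"],abs(s["joint_vel"]).max())
E
python3 m.py w6.pkl "(494,530)" "range(200,330)" "(494,530)" "range(140,186)" "(184,202)" "range(440,510)" "(122,138)" "range(20,500)"
```

```text
[0.50241212 0.15347852 0.14007186] 8.8 [ 1.59131844 -8.75332339  7.79574987] 0.02109183467742361 0.001226285557526281
line (array([0.483621  , 0.23404777], dtype=float32), np.float32(2.4131796))
edge (array([0.4412719 , 0.23209721], dtype=float32), np.float32(2.9155366))
side board (array([0.45336944, 0.21534236], dtype=float32), np.float32(92.51453))
riser side (array([0.43093967, 0.12593672], dtype=float32), np.float32(92.497246))
```

```bash
python3 -c "
from station import robot
print(robot.close_job())"
```

```text
the job is handed in; nothing more can be done
None
```

I slid the board out along the platform until the scribed line lay over the outer edge, then handed the job in after 8.8 s with the gripper still holding the block.

**Line and edge:** The last close wrist-camera check put the line within about 0.1 mm of the edge. The board's side and the platform's side were parallel within 0.1°. The edge line itself fitted about 0.5° off, but over only a short visible stretch, so I trusted the sides.

**Stillness and force:** The arm was still. The grip read 21 mm on the 22 mm block, with a slight downward press. Force on the tool was about 8–9 N sideways and 8 N upward.

**Flatness and beaker:** Before the final 0.5 mm nudge, both fixed cameras showed the board level to within about 0.5°. The hole was above the beaker, and the beaker looked undisturbed. I did not measure the beaker or the other things again after the move.

**Disagreements:**
- **Beaker centre:** I measured it 119–123 mm past the edge, while the hole sits 125 mm past it. The hole may therefore be 2–6 mm too far out lengthwise. Sideways it should be within about 1 mm. I put the line on the edge first.
- **Edge position:** The farther views put the edge 1–3 mm farther out than the close view. I used the close view.

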